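# Level the tilting stage by feel

### The job

The two-axis tilting stage on the bench has been left out of level. Take the ball-ended probe out of the tool stand, feel across the stage's round face with it to find where it stands high, and press the high side down with the probe, never harder than 20 N, until the face is level to within one degree. Touch the face with nothing but the probe, put the probe back upright in the hole it came from, and leave everything else where it is.

Things in the scene. Friction and masses are not known exactly. Their poses are not given: they have to be found in the camera images.
- stage: Tilting stage, fixed to the bench: dark steel foot 112 x 112 x 12 mm, a clamped post with an aluminium fork, a 74 mm square gimbal ring, and on top a plain round aluminium face plate 104 mm across, 8 mm thick. Origin: centre of the foot's underside, on the bench; x, y along the foot's sides, the fork's cheeks at -y and +y. This reading is the level foot's and does NOT show the face's tilt or height.
- socket (a point): Top of the foot's round socket, 24 mm above the bench, under the face. The post is clamped in it at an unknown height and does not yield: the centre of the face's top is 82 to 94 mm above the bench, its pins 22 mm lower. At the start the face is 3 to 8 degrees out of level, in any direction as seen from the robot. Pressed between the x and y lines it turns mainly about the axis farther away.
- foot_top (a point): Centre of the foot's upper side, 12 mm above the bench. How the face moves: it turns on pins about the stage's x and y, 0.13 rad at most each way, with dry drag of 0.40 N m on each and no spring. Pressed 42 mm from the centre it stays still below 9 N, then gives way and stays as left. On the x line it turns about y only, on the y line about x only; near the centre or at its stops it does not give.
- probe: Hand probe, 107 mm long, about 90 g, round: 12 mm steel ball at the foot, 8 mm shank, 26 mm collar 50 to 55 mm up, then a straight aluminium handle 16 mm across with dark rings, from 55 to 107 mm (hold it at 85 mm). Origin: lowest point of the ball; z up the handle. It hangs upright by its collar in any one of the stand's three holes, the ball 6 mm above the bench.
- stand: Wooden tool stand, a block 60 x 160 x 56 mm fixed to the bench, with three upright through holes 16 mm in diameter in a row along its y axis, at -50, 0 and +50 mm. Origin: centre of its underside; z up. Each hole holds one upright hand tool by its collar.
- scriber: Bystander in the stand: scriber with a thin 9 mm dark handle, top 95 mm above the bench. Origin: 4 mm under its point; z up.
- burnisher: Bystander in the stand: burnisher with a bulbous 27 mm wooden knob, top 95 mm above the bench. Origin: on its axis, 3 mm under its lower end; z up.
- jar: Bystander: small amber jar, 48 mm in diameter, 45 mm high. Origin: centre of its underside.
- burblock: Bystander: red block 80 x 50 mm with upright burs, about 45 mm high in all. Origin: centre of its underside.
- oilstone: Bystander: grey stone 75 x 25 x 12 mm. Origin: centre of its underside.
- caliper: Bystander: steel caliper, 150 mm long, lying flat. Origin: middle of its beam, on the bench.
- bin: Bystander: open black bin 110 x 170 x 70 mm. Origin: centre of its underside.
- spray: Bystander: white spray can, 48 mm in diameter, 165 mm high. Origin: centre of its underside.
- handpiece: Bystander: black handpiece, 150 mm long, on its grey rest, 70 mm high. Origin: centre of the rest's underside.
There are look-alikes about, which are no part of the job. Leave any green look-alike of the probe alone. Of the things that look like the stand, take the one that is farthest to the robot's left at the start.

How it is judged:
By the outcome, as a careful person would: the job done as asked, in the order asked, and still so for the second after the job is handed in, with the robot touching nothing.
It also fails if it takes over 72 s, if anything falls off the work surface, if the arm or the gripper's body presses on something with over 40 N, if the wrist force passes 120 N, or if a joint passes its speed limit or range.

### The arm

A 6-joint arm with a two-finger parallel gripper is mounted at the origin on the work surface. World frame = base frame: x ahead of the robot, y to its left, z up, the work surface at z = 0. Lengths are in m, angles in degrees, forces in N, time in s.
With the tool pointing down it reaches from about 0.4 to 0.825 m from the base axis. Payload 7 kg.
Tool frame: the origin (TCP) lies at the very end of the fingers, on their centre line; the grasp point (between the pads) lies 19 mm behind it (ctrl.grip_point_offset is the distance from the TCP to the grasp point, in m); x points along the fingers, z is the direction in which the jaws open and shut, and the axes are right-handed (so a half turn about x gives the same grasp; the last joint's range is limited). The gripper opens to 88 mm and grips with 3 to 60 N. Pads are 19 mm wide; open, the fingers measure 130 mm over their backs; the gripper's body (78 mm by 193 mm) begins 47 mm behind the grasp point.
Start: joints at [-55.227, 20.546, 0.682, 0, -70.136, -16.507], TCP at [0.212, -0.641, 0.191] pointing down, gripper open.
Joint ranges: [-176.03, 176.03], [-82.01, 121.73], [-58.28, 71.71], [-173.87, 95.51], [-174.79, -0.11], [-173.66, 173.66]. Speed limits (degrees/s): [136.94, 136.94, 172.46, 180, 180, 180].

### API

Orientations are given as [roll, pitch, yaw] about the fixed x, y, z axes, in that order (R = Rz(yaw) Ry(pitch) Rx(roll)).
In Python, from plant import get_obs, snapshot, calibration, close_job, ctrl gives the robot as it stands.
- The arm moves only by the tool move_arm, never from a script. Its argument "commands" is a list that holds one entry, the list of rows, each a list of 4 numbers: the shift along the tool's x, y, z in cm, then the turn about the tool's x in rad. In form: [[[dx, dy, dz, spin], ...]]. A call has 1 to 8 rows; each row shifts and turns the commanded pose from where the row before left it, along the tool's axes as they then stand; what a row does not reach is not made up. A row lasts 1/10 s, in which the tool goes at most 50 mm and 8.59 degrees, less where a joint would pass 70% of its speed; a pose out of reach is approached as far as the arm can. A call with a gripper value outside its range is refused whole. "jaw" is the finger opening in cm, from 0 to 8.76, set as the call begins (left out, the last holds). The fingers move at their own pace and stop on an object; the grip force is fixed at half the most. Time passes only in rows, so rows that do not move let the fingers close. It gives the time, the measured TCP pose, the force and the opening at its end, in the units of the state.
- get_obs(): the state, without advancing time (a new reading comes with each control period).
- snapshot(name): name is "scene" or "side" or "wrist"; returns (picture, depth): 480x640x3 uint8, red, green, blue; 480x640 float32, m along the optical axis (not along the pixel's ray), 0 where there is no reading.
- calibration(name): a dict with "mtx" (3x3 intrinsics, pixels), "T" (4x4, takes a point from camera to world coordinates); the wrist camera has in their place "tool_from_camera" (4x4, takes a point from camera to tool coordinates, whose origin is the TCP and whose axes are the tool frame's). Camera axes: x right, y up, looking along -z (the intrinsics and any distortion apply to the point x, -y, -z); pixel columns grow to the right and rows downward; lengths in m; the calibration is good to about 2 mm. A picture is of the moment at which its call begins: read the wrist's pose just before it. calibration takes no time and is no camera call.
- close_job(): hands the job in, once; it reports no verdict.
The state is a dict: "clock": time; "joint_pos": joint angles; "qvel": joint speeds; "tau": joint torques, N m; "tool_pos": TCP position; "orientation": TCP orientation; "force": force on the tool from outside, world axes, zero at the start; "moment": the same for the moment, N m; "opening": finger opening in m.
Only numpy, scipy, OpenCV 4.12 (cv2) and the standard library are available. Lean on these libraries where they do the work, as an engineer would, in place of code of your own. Each camera call takes 0.05 s, during which the arm holds its last target. There are 200 camera calls.

## Working session

There is one attempt and no reset: what is moved stays moved. The work goes in short steps, Python scripts to look and compute and a tool call to move; the robot and the scene stay as the last step left them, time stands still between calls to the robot, and variables do not carry over. Pictures are saved under pics/ and viewed, about 8 in all and at most 12, crops included, and the job is handed in when it is done.

Besides the shell and the picture viewer there is one more tool, called after "Emit:" as a command line: name --argument value ..., lists and objects as JSON in quotes. move_arm: Moves the arm, as the interface text tells. Its arguments: {"type":"object","properties":{"commands":{"type":"array"},"jaw":{"type":"number"}},"required":["commands"]}

```bash
ls; mkdir -p pics; cat > h.py <<'E'
import numpy as np, cv2
from plant import get_obs, snapshot, calibration, close_job, ctrl
from scipy.spatial.transform import Rotation as R
def toolT():
    o=get_obs(); T=np.eye(4); T[:3,:3]=R.from_euler('xyz',o['orientation'],degrees=True).as_matrix(); T[:3,3]=o['tool_pos']; return T
def snap(n):
    T=toolT() if n=='wrist' else None
    p,d=snapshot(n); c=calibration(n)
    return p,d,c['mtx'],(T@c['tool_from_camera'] if n=='wrist' else c['T']),c
def cloud(d,K,T):
    v,u=np.mgrid[:480,:640]; x=(u-K[0,2])/K[0,0]*d; y=(v-K[1,2])/K[1,1]*d
    P=np.stack([x,-y,-d],-1)@T[:3,:3].T+T[:3,3]; P[d==0]=np.nan; return P
def save(n,p): cv2.imwrite('pics/'+n,p[...,::-1])
E
python3 - <<'E'
from h import *
print(get_obs()); 
for n in('scene','side','wrist'):
    p,d,K,T,c=snap(n); np.savez(n+'0.npz',p=p,d=d,K=K,T=T); save(n+'0.png',p); print(n,K.tolist(),np.round(T,3).tolist(),[k for k in c])
print(np.round(c['tool_from_camera'],3))
E
```

```text
pics
{'clock': 0.0, 'joint_pos': array([-5.52286603e+01,  2.05930790e+01,  6.33747245e-01, -2.14106714e-02,
       -7.01366303e+01, -1.65071908e+01]), 'qvel': array([ 0.00124332,  0.02227287, -0.03913748, -0.09966426,  0.05975229,
       -0.13831701]), 'tau': array([-3.17897517e-03, -5.82707369e+01,  2.93047482e+01,  6.99747518e+00,
        6.70576832e-03, -1.83539669e-04]), 'tool_pos': array([ 0.2113471 , -0.64047129,  0.19029994]), 'orientation': array([  4.66322894,  89.90194913, 112.92008611]), 'force': array([-0.06436867, -0.25578937, -1.26425978]), 'moment': array([-0.05219623, -0.00944597, -0.00277911]), 'opening': 0.08769084932567696}
scene [[566.9797695295663, 0.0, 315.5598301781386], [0.0, 566.9797695295663, 230.5765649676258], [0.0, 0.0, 1.0]] [[0.212, -0.774, 0.597, 1.382], [0.977, 0.163, -0.136, -0.175], [0.008, 0.612, 0.791, 1.142], [0.0, 0.0, 0.0, 1.0]] ['mtx', 'T']
side [[569.3648856357399, 0.0, 329.11580070524354], [0.0, 569.3648856357399, 239.87828527960087], [0.0, 0.0, 1.0]] [[-0.957, 0.202, -0.209, 0.26], [-0.29, -0.697, 0.656, 0.915], [-0.014, 0.688, 0.726, 1.084], [0.0, 0.0, 0.0, 1.0]] ['mtx', 'T']
wrist [[340.40768891593393, 0.0, 320.3028831820783], [0.0, 340.40768891593393, 243.46336974339283], [0.0, 0.0, 1.0]] [[-0.313, -0.919, -0.241, 0.147], [0.95, -0.302, -0.082, -0.663], [0.002, -0.255, 0.967, 0.385], [0.0, 0.0, 0.0, 1.0]] ['mtx', 'tool_from_camera']
[[-0.001  0.255 -0.967 -0.194]
 [-0.     0.967  0.255  0.068]
 [ 1.     0.    -0.001 -0.001]
 [ 0.     0.     0.     1.   ]]
```

View pics/scene0.png

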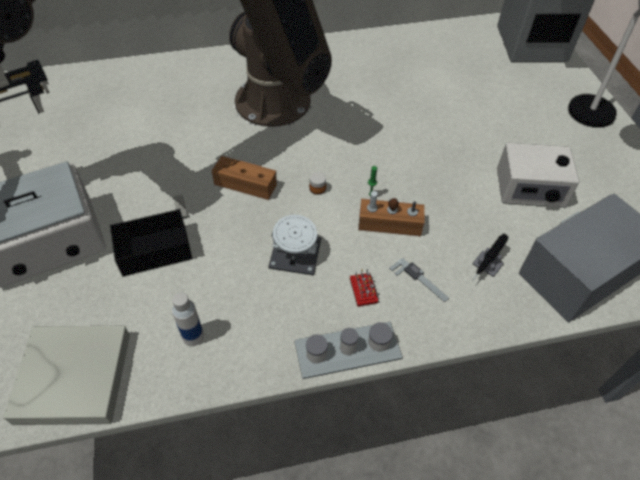

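View pics/side0.png

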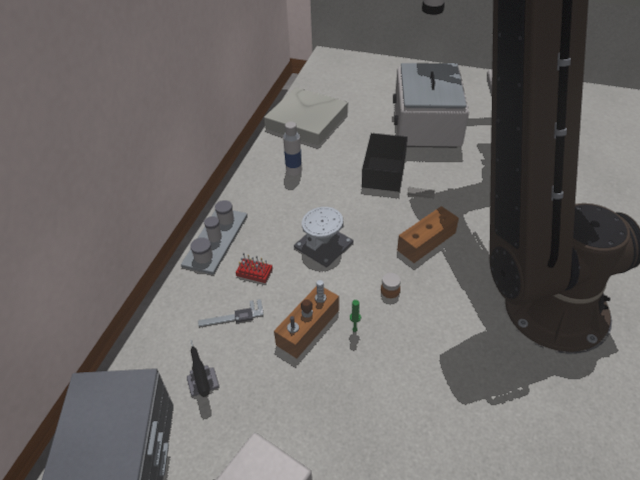

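The scene view shows the left stand at (392,217) with the probe at (374,203), burnisher (394,205) and scriber (413,209). The green look-alike is at (373,180), the stage at (295,240) and an empty stand at (245,177). The side view agrees, with the probe at (320,292) and the stage face at (322,222).

```bash
cat > a.py <<'E'
from h import *
S={}
for n in('scene','side'):
    z=np.load(n+'0.npz'); S[n]=(z['p'],cloud(z['d'],z['K'],z['T']))
def plane(P):
    c=P.mean(0); u,s,v=np.linalg.svd(P-c,full_matrices=False); nn=v[2]*np.sign(v[2,2]); return c,nn,np.abs((P-c)@nn)
def face(p,C,win):
    r0,r1,c0,c1=win; P=C[r0:r1,c0:c1].reshape(-1,3); P=P[np.isfinite(P).all(1)]; P=P[(P[:,2]>.07)&(P[:,2]<.11)]
    for _ in range(8):
        c,nn,e=plane(P); P=P[e<max(.0015,2*e.std())] if len(P)>50 else P
    hull=cv2.minEnclosingCircle(P[:,:2].astype(np.float32))
    print('face',len(P),c.round(4),'n deg',np.degrees(nn[:2]).round(2),'circ',np.round(hull,4).tolist() if 0 else hull, e.std())
face(*S['scene'],(205,265,265,330)); face(*S['side'],(200,245,295,350))
for n,w in(('scene',(185,245,350,435)),('side',(280,360,265,350))):
    p,C=S[n]; r0,r1,c0,c1=w; q=C[r0:r1,c0:c1]; col=p[r0:r1,c0:c1]
    m=(q[...,2]>.05)&(q[...,2]<.06); P=q[m]; print(n,'stand top',len(P),cv2.minAreaRect(P[:,:2].astype(np.float32)),P[:,2].mean(),P[:,:2].mean(0))
    m=(q[...,2]>.066)&(q[...,2]<.13); k,l,st,ce=cv2.connectedComponentsWithStats(m.astype(np.uint8))
    for i in range(1,k):
        if st[i,4]>8: P=q[l==i]; print('  tool',st[i,4],P.min(0).round(3),P.max(0).round(3),P.mean(0).round(4),col[l==i].mean(0).round())
# foot
for n,w in(('scene',(225,280,262,328)),('side',(220,270,285,360))):
    p,C=S[n]; r0,r1,c0,c1=w; q=C[r0:r1,c0:c1]; m=(q[...,2]>.006)&(q[...,2]<.018); P=q[m]; print(n,'foot',len(P),cv2.minAreaRect(P[:,:2].astype(np.float32)))
p,C=S['scene']; q=C[160:200,362:385];m=q[...,2]>.02;P=q[m];print('green',P.min(0),P.max(0))
q=C[172:198,305:330];m=q[...,2]>.02;P=q[m];print('jar',P.min(0),P.max(0))
E
python3 a.py
```

```text
face 639 [ 0.5845 -0.0434  0.0909] n deg [4.98 1.29] circ ((0.5841900706291199, -0.04356319084763527), 0.05278991162776947) 0.0004346612852002276
face 517 [ 0.581  -0.0397  0.0909] n deg [4.76 1.77] circ ((0.5813210010528564, -0.040102843195199966), 0.05411088094115257) 0.00042497485439554477
scene stand top 899 ((0.5176529884338379, 0.21967154741287231), (0.16132752597332, 0.11539337038993835), 69.33331298828125) 0.056708406575221755 [0.54507946 0.20933056]
  tool 105 [0.515 0.156 0.067] [0.534 0.173 0.119] [0.5267 0.1623 0.0961] [113. 117. 116.]
  tool 110 [0.529 0.198 0.066] [0.554 0.223 0.102] [0.5444 0.2087 0.0887] [71. 54. 43.]
  tool 44 [0.549 0.251 0.066] [0.567 0.265 0.098] [0.5575 0.2569 0.0812] [81. 78. 75.]
side stand top 1140 ((0.5379822850227356, 0.2132970541715622), (0.16328485310077667, 0.06283634901046753), 70.83795166015625) 0.0568102671650986 [0.5376427  0.22451056]
  tool 126 [0.51  0.159 0.066] [0.529 0.176 0.117] [0.5204 0.1704 0.0957] [106. 107. 111.]
  tool 137 [0.525 0.202 0.066] [0.55  0.227 0.1  ] [0.5364 0.218  0.0895] [71. 55. 46.]
  tool 42 [0.55  0.258 0.069] [0.559 0.266 0.099] [0.5538 0.2624 0.0859] [71. 66. 64.]
scene foot 916 ((0.5764349102973938, -0.045353420078754425), (0.16037346422672272, 0.16564546525478363), 78.65484619140625)
side foot 901 ((0.5839768052101135, -0.040594905614852905), (0.19062361121177673, 0.1736283004283905), 16.646028518676758)
green [0.42647301 0.14770153 0.02146324] [0.53398172 0.20071323 0.11912541]
jar [0.36090394 0.03355646 0.02021448] [0.40884448 0.07663437 0.05329961]
```

```bash
python3 - <<'E'
from h import *
z=np.load('scene0.npz')['p']; s=np.load('side0.npz')['p']
a=cv2.resize(z[155:285,260:440],None,fx=4,fy=4,interpolation=3)[:520,:720]
save('crop.png',a)
E
```

```text
(no output)
```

View pics/crop.png

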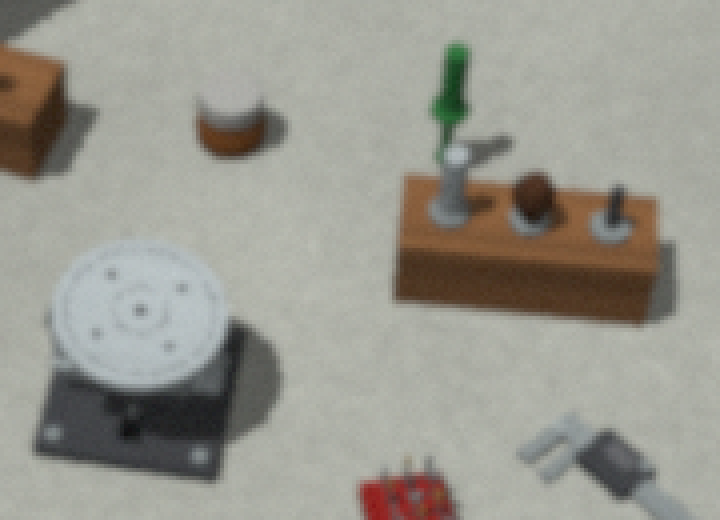

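```bash
cat > b.py <<'E'
from h import *
for n,w in(('scene',(225,280,262,328)),('side',(220,270,285,360))):
    z=np.load(n+'0.npz'); p=z['p'].astype(int); C=cloud(z['d'],z['K'],z['T'])
    r0,r1,c0,c1=w; q=C[r0:r1,c0:c1]; b=p[r0:r1,c0:c1].sum(-1); m=(q[...,2]>.0095)&(q[...,2]<.0145)&(b<330); P=q[m]
    print(n,len(P),cv2.minAreaRect(P[:,:2].astype(np.float32)),P.min(0),P.max(0))
    hl=cv2.convexHull(P[:,:2].astype(np.float32))[:,0]
    for a,bb in zip(hl,np.roll(hl,-1,0)):
        if np.hypot(*(bb-a))>.025: print('  edge',a.round(3),bb.round(3),np.degrees(np.arctan2(*(bb-a)[::-1])).round(1))
    g=(p[...,1]>p[...,0]+30)&(p[...,1]>p[...,2]+20); P=C[g]; P=P[np.isfinite(P).all(1)]; print(' green',len(P),P.min(0).round(3),P.max(0).round(3),np.median(P,0).round(3))
    if n=='scene':
        P=C[150:290,:110].reshape(-1,3); P=P[P[:,2]>.05]; print('box',P.min(0),P.max(0))
        P=C[290:345,170:205].reshape(-1,3); P=P[P[:,2]>.05]; print('can',P.min(0),P.max(0))
T=toolT(); print(T.round(3))
E
python3 b.py
```

```text
scene 497 ((0.5846872925758362, -0.044269539415836334), (0.1103275939822197, 0.11053173989057541), 67.71275329589844) [ 0.55065074 -0.11193871  0.00952716] [0.65355794 0.02295149 0.01449128]
  edge [ 0.633 -0.005] [0.581 0.017] 157.7
  edge [0.551 0.018] [ 0.562 -0.092] -84.0
  edge [ 0.623 -0.095] [ 0.638 -0.059] 66.7
  edge [ 0.644 -0.044] [ 0.653 -0.019] 70.8
 green 92 [0.429 0.177 0.049] [0.449 0.197 0.111] [0.44  0.187 0.078]
box [ 0.2937293  -0.71899456  0.0500018 ] [ 0.54571158 -0.49168217  0.18213727]
can [ 0.74059114 -0.33132029  0.05025594] [ 0.78287595 -0.28341429  0.17258435]
side 479 ((0.5789698958396912, -0.0387774258852005), (0.11161860823631287, 0.11279410123825073), 67.06970977783203) [ 0.50833024 -0.08616774  0.00952347] [0.65113755 0.03102846 0.01449625]
  edge [ 0.633 -0.001] [0.578 0.022] 157.7
  edge [0.578 0.022] [0.551 0.031] 160.5
  edge [0.539 0.011] [ 0.512 -0.052] -112.9
  edge [ 0.512 -0.071] [ 0.543 -0.084] -22.8
  edge [ 0.554 -0.086] [ 0.633 -0.056] 20.8
  edge [ 0.633 -0.056] [ 0.651 -0.013] 67.0
 green 56 [0.422 0.186 0.053] [0.446 0.203 0.112] [0.433 0.195 0.105]
[[-0.001 -0.95  -0.313  0.211]
 [ 0.001 -0.313  0.95  -0.641]
 [-1.     0.     0.001  0.191]
 [ 0.     0.     0.     1.   ]]
```

Emit:
move_arm --commands '[[[-5,0,0,0],[-4,0,0,0],[0,-2.7,3.3,0],[0,-2.7,3.3,0],[0,-2.7,3.3,0],[0,-2.7,3.3,0],[0,-2.7,3.3,0],[0,-2.7,3.3,0]]]' --jaw 5

```text
clock: 0.95
tool_pos: [0.3034, -0.4005, 0.2811]
orientation: [3.0, 90.0, 111.2]
force: [1.4, 1.0, 0.6]
opening: 0.05
```

Emit:
move_arm --commands '[[[0,-2.7,3.3,0],[0,-2.7,3.3,0],[0,-2.7,3.3,0],[0,-2.7,3.3,0],[0,-2.7,3.3,0],[0,-2.7,3.3,0],[0,-2.7,3.3,0],[0,-2.7,3.3,0]]]'

```text
clock: 1.75
tool_pos: [0.4258, -0.082, 0.2815]
orientation: [-86.4, 90.0, 21.9]
force: [0.7, -0.4, -0.3]
opening: 0.0502
```

Emit:
move_arm --commands '[[[0,-2.7,3.3,0],[0,-2.7,3.3,0],[0,-2.7,3.3,0],[0,0,0,-0.135],[0,0,0,-0.135],[0,0,0,-0.135],[0,0,0,-0.135],[0,0,0,-0.135]]]'

```text
clock: 2.55
tool_pos: [0.4713, 0.0357, 0.281]
orientation: [41.9, 90.0, -170.8]
force: [0.5, -0.7, 0.1]
opening: 0.0498
```

Emit:
move_arm --commands '[[[0,0,0,-0.135],[0,0,0,-0.13],[0,0,0,0]]]'

```text
clock: 2.85
tool_pos: [0.4714, 0.0356, 0.2811]
orientation: [21.1, 90.0, -176.6]
force: [0.7, 0.3, 0.2]
opening: 0.0502
```

```bash
cat >> h.py <<'E'
def go(t,T=None):
    T=toolT() if T is None else T
    return ((np.array(t)-T[:3,3])@T[:3,:3]*100).round(2)
def yawz():
    T=toolT(); return np.degrees(np.arctan2(T[1,2],T[0,2]))
def plane(P):
    c=P.mean(0); u,s,v=np.linalg.svd(P-c,full_matrices=False); nn=v[2]*np.sign(v[2,2]); return c,nn,np.abs((P-c)@nn)
E
python3 - <<'E'
from h import *
p,d,K,T,c=snap('wrist'); save('w1.png',p); C=cloud(d,K,T); print(yawz(), get_obs()['tool_pos'],T.round(3).tolist())
print(go([.522,.167,.16]))
np.savez('w1.npz',p=p,d=d,K=K,T=T)
q=C; m=(q[...,2]>.066)&(q[...,2]<.125)&(q[...,1]>.1)
k,l,st,ce=cv2.connectedComponentsWithStats(m.astype(np.uint8))
for i in range(1,k):
    if st[i,4]>20: P=q[l==i]; print(st[i],P.min(0).round(3),P.max(0).round(3),P.mean(0).round(4),np.median(P[P[:,2]>P[:,2].max()-.004],0).round(4))
E
```

```text
161.96426333240566 [0.47141839 0.03560879 0.28112223] [[-0.952, -0.296, -0.077, 0.451], [0.305, -0.92, -0.244, -0.03], [0.002, -0.256, 0.967, 0.475], [0.0, 0.0, 0.0, 1.0]]
[ 12.11 -14.06  -0.74]
[306 336  13   6  54] [0.517 0.164 0.112] [0.531 0.172 0.115] [0.5245 0.1682 0.114 ] [0.5249 0.1681 0.114 ]
[302 346  20  20 337] [0.527 0.199 0.069] [0.553 0.222 0.098] [0.5381 0.2068 0.0899] [0.539  0.2103 0.0953]
```

View pics/w1.png

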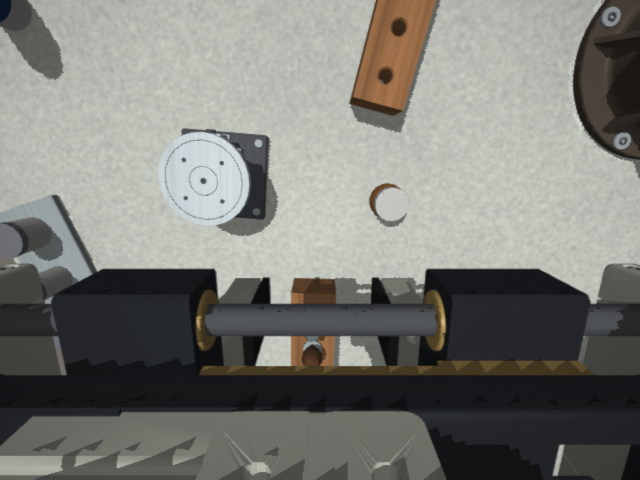

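The wrist view shows the stage face at (204,180). The probe and burnisher are partly hidden between the fingers near (312,345).

Emit:
move_arm --commands '[[[1,-4,-0.25,0],[2,-4,-0.25,0],[3,-4,-0.25,0],[3,-2,-0.1,0],[3,0,0,0],[0,0,0,0],[0,0,0,0]]]'

```text
clock: 3.6
tool_pos: [0.5227, 0.1659, 0.1617]
orientation: [84.3, 89.9, -113.7]
force: [-0.4, -0.3, 0.2]
opening: 0.0502
```

```bash
python3 - <<'E'
from h import *
print(yawz(), get_obs()['tool_pos'],go([.5235,.167,.072]))
for f in('scene0','side0','w1'):
    z=np.load(f+'.npz'); C=cloud(z['d'],z['K'],z['T']).reshape(-1,3); P=C[(np.hypot(C[:,0]-.582,C[:,1]+.042)<.046)&(C[:,2]>.08)]
    for _ in range(5): c,n,e=plane(P); P=P[e<.0015]
    A=P[:,:2]-[.582,-.042]; co=np.linalg.lstsq(np.c_[A,np.ones(len(A))],P[:,2],rcond=None)[0]
    print(f,len(P),'n',np.degrees(n[:2]).round(2),'zc',co[2].round(4))
C=cloud(z['d'],z['K'],z['T'])[120:235,150:255].reshape(-1,3);P=C[C[:,2]>.083];print(cv2.minEnclosingCircle(P[:,:2].astype(np.float32)))
C=cloud(z['d'],z['K'],z['T'])[170:225,360:420].reshape(-1,3);print('bench z',np.median(cloud(z['d'],z['K'],z['T'])[240:260,300:400,2]))
E
```

```text
162.0153495896714 [0.52269734 0.16587679 0.161728  ] [ 8.97 -0.14 -0.04]
scene0 481 n [5.1  1.38] zc 0.0913
side0 390 n [4.74 1.72] zc 0.091
w1 218 n [27.99 -2.49] zc 0.0904
((0.5835537314414978, -0.041947733610868454), 0.052068062126636505)
bench z nan
```

Emit:
move_arm --commands '[[[3,-0.14,0,0],[3,0,0,0],[2,0,0,0],[1,0,0,0],[0,0,0,0],[0,0,0,0]]]'

```text
clock: 4.2
tool_pos: [0.5242, 0.1679, 0.0731]
orientation: [-135.3, 89.9, 26.8]
force: [0.5, 0.3, 0.3]
opening: 0.05
```

Emit:
move_arm --commands '[[[0,0,0,0],[0,0,0,0],[0,0,0,0],[0,0,0,0],[0,0,0,0],[0,0,0,0],[0,0,0,0]]]' --jaw 0.5

```text
clock: 4.9
tool_pos: [0.5232, 0.1676, 0.0714]
orientation: [-147.4, 90.0, 14.7]
force: [-0.4, -0.5, 1.3]
opening: 0.0143
```

```bash
python3 - <<'E'
from h import *
o=get_obs();print(o['tool_pos'],o['force'],o['opening'],toolT().round(4).tolist())
E
```

```text
[0.52320886 0.16760128 0.07144161] [-0.353489   -0.46510679  1.31796301] 0.014297622236772839 [[0.0003, -0.3069, -0.9517, 0.5232], [0.0001, -0.9517, 0.3069, 0.1676], [-1.0, -0.0002, -0.0002, 0.0714], [0.0, 0.0, 0.0, 1.0]]
```

Emit:
move_arm --commands '[[[-1,0,0,0],[-2,0,0,0],[-3,0,0,0],[-3,0,0,0],[-3,0,0,0],[-1,0,0,0],[0,0,0,0],[0,0,0,0]]]'

```text
clock: 5.7
tool_pos: [0.5223, 0.1674, 0.2005]
orientation: [23.7, 89.9, -174.2]
force: [0.3, -0.5, -1.3]
opening: 0.0139
```

```bash
python3 - <<'E'
from h import *
o=get_obs();print(o['tool_pos'],o['force'],o['opening'])
p,d,K,T,c=snap('side'); p2,d2,K2,T2,_=snap('scene')
np.savez('s2.npz',p=p,d=d,K=K,T=T,p2=p2,d2=d2,K2=K2,T2=T2)
def px(P,K,T):
    q=np.linalg.inv(T)@np.r_[P,1]; return int(K[0,0]*q[0]/-q[2]+K[0,2]),int(-K[1,1]*q[1]/-q[2]+K[1,2])
t=o['tool_pos']; L=[]
for a,k,tt in((p,K,T),(p2,K2,T2)):
    u,v=px(t-[0,0,.02],k,tt); L.append(cv2.resize(a[max(v-50,0):v+50,max(u-40,0):u+40],(400,500),interpolation=3))
save('held.png',np.hstack(L))
e1=np.array([.924,-.383,0]);e2=np.array([.383,.924,0]);c=np.array([.582,-.042,.20])
print(go(c-.042*e1),toolT()[:3,:3].round(3).tolist())
E
```

```text
[0.52234627 0.16735672 0.20047346] [ 0.25143434 -0.54358644 -1.29823111] 0.01394486282489065
[-0.   17.72 -7.93] [[-0.002, -0.307, -0.952], [-0.001, -0.952, 0.307], [-1.0, 0.002, 0.002]]
```

View pics/held.png

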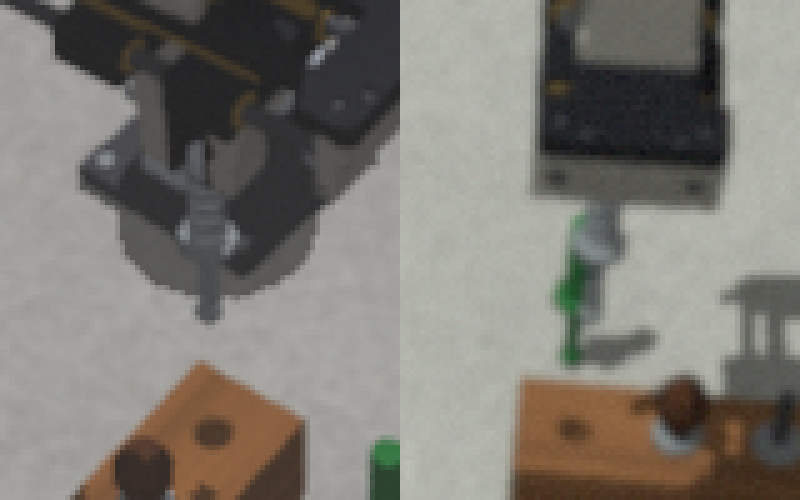

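The probe is held and upright, its hole in the stand is empty and the green look-alike is untouched. Next I move over the high side.

Emit:
move_arm --commands '[[[0,3.5,-1.6,0],[0,3.5,-1.6,0],[0,3.5,-1.6,0],[0,3.5,-1.6,0],[1,3.7,-1.5,0],[1,0,0,0],[0,0,0,0],[0,0,0,0]]]'

```text
clock: 6.6
tool_pos: [0.5436, -0.0249, 0.1806]
orientation: [36.5, 89.9, -161.3]
force: [-1.5, -1.1, 0.0]
opening: 0.0139
```

Emit:
move_arm --commands '[[[0.5,0,0,0],[0.3,0,0,0],[0.1,0,0,0],[0.1,0,0,0],[0,0,0,0],[0,0,0,0]]]'

```text
clock: 7.2
tool_pos: [0.544, -0.0251, 0.1714]
orientation: [-157.8, 90.0, 4.3]
force: [0.5, -0.3, -0.8]
opening: 0.0144
```

```bash
python3 - <<'E'
from h import *
o=get_obs();print(o['tool_pos'],o['force'],o['opening'])
p,d,K,T,c=snap('side'); p2,d2,K2,T2,_=snap('scene')
t=o['tool_pos']
for n,(d,K,T) in dict(side=(d,K,T),scene=(d2,K2,T2)).items():
    C=cloud(d,K,T).reshape(-1,3); m=(np.hypot(C[:,0]-t[0],C[:,1]-t[1])<.02)
    Q=C[m]
    for a,b in((.098,.106),(.108,.118),(.12,.138),(.15,.16)): 
        P=Q[(Q[:,2]>a)&(Q[:,2]<b)]; print(n,a,len(P),P.mean(0)-t if len(P) else '')
E
```

```text
[ 0.54400718 -0.02505595  0.17144504] [ 0.54465042 -0.3023803  -0.80878579] 0.014419189138697233
side 0.098 2 [-0.00541326  0.0002179  -0.07216943]
side 0.108 13 [-0.00072597  0.00081165 -0.05610358]
side 0.12 19 [-0.00146259  0.00099238 -0.04234011]
side 0.15 5 [-0.00048902  0.00136834 -0.01350747]
scene 0.098 7 [-0.00152988 -0.00387189 -0.0729118 ]
scene 0.108 8 [ 0.00443219 -0.0041918  -0.05596777]
scene 0.12 19 [ 0.00316414 -0.00435578 -0.04336517]
scene 0.15 8 [ 0.00613552 -0.00495251 -0.01426906]
```

Emit:
move_arm --commands '[[[0.3,0,0,0],[0.3,0,0,0],[0.2,0,0,0],[0,0,0,0],[0,0,0,0]]]'

```text
clock: 7.8
tool_pos: [0.5439, -0.0252, 0.1632]
orientation: [47.9, 90.0, -150.0]
force: [-0.4, 1.3, -0.7]
opening: 0.0143
```

Emit:
move_arm --commands '[[[0.05,0,0,0],[0.05,0,0,0],[0,0,0,0]]]'

```text
clock: 8.1
tool_pos: [0.5439, -0.0252, 0.1623]
orientation: [-143.6, 90.0, 18.6]
force: [-0.7, -0.5, -1.2]
opening: 0.0146
```

Emit:
move_arm --commands '[[[0.05,0,0,0],[0.05,0,0,0],[0,0,0,0]]]'

```text
clock: 8.4
tool_pos: [0.5439, -0.0252, 0.1612]
orientation: [25.2, 90.0, -172.7]
force: [0.6, 0.0, -0.2]
opening: 0.0141
```

Emit:
move_arm --commands '[[[0.05,0,0,0],[0,0,0,0]]]'

```text
clock: 8.6
tool_pos: [0.5439, -0.0251, 0.1607]
orientation: [1.1, 90.0, 163.2]
force: [0.1, -1.0, -1.4]
opening: 0.0143
```

Emit:
move_arm --commands '[[[0.05,0,0,0],[0,0,0,0]]]'

```text
clock: 8.8
tool_pos: [0.5439, -0.0252, 0.1602]
orientation: [-2.7, 90.0, 159.4]
force: [0.3, -0.1, -1.0]
opening: 0.0141
```

Emit:
move_arm --commands '[[[0.05,0,0,0],[0,0,0,0]]]'

```text
clock: 9.0
tool_pos: [0.5439, -0.0252, 0.1597]
orientation: [19.8, 90.0, -178.1]
force: [-0.4, 0.0, -1.1]
opening: 0.014
```

Emit:
move_arm --commands '[[[0.05,0,0,0],[0,0,0,0]]]'

```text
clock: 9.2
tool_pos: [0.5439, -0.0252, 0.1592]
orientation: [30.2, 90.0, -167.7]
force: [-0.0, -0.5, -0.3]
opening: 0.0144
```

Emit:
move_arm --commands '[[[0.05,0,0,0],[0,0,0,0]]]'

```text
clock: 9.4
tool_pos: [0.5439, -0.0252, 0.1587]
orientation: [-1.5, 90.0, 160.6]
force: [0.4, -0.6, -0.4]
opening: 0.0144
```

Emit:
move_arm --commands '[[[0.05,0,0,0],[0,0,0,0]]]'

```text
clock: 9.6
tool_pos: [0.5438, -0.0252, 0.1582]
orientation: [14.1, 90.0, 176.3]
force: [-0.3, 0.2, -0.3]
opening: 0.0139
```

Emit:
move_arm --commands '[[[0.05,0,0,0],[0,0,0,0]]]'

```text
clock: 9.8
tool_pos: [0.5439, -0.0252, 0.1577]
orientation: [38.0, 90.0, -159.9]
force: [0.4, -0.3, -1.1]
opening: 0.0142
```

Emit:
move_arm --commands '[[[0.05,0,0,0],[0,0,0,0]]]'

```text
clock: 10.0
tool_pos: [0.5439, -0.0252, 0.1573]
orientation: [179.6, 90.0, -18.3]
force: [0.3, 0.5, -0.2]
opening: 0.0143
```

Emit:
move_arm --commands '[[[0.05,0,0,0],[0,0,0,0]]]'

```text
clock: 10.2
tool_pos: [0.5441, -0.0252, 0.157]
orientation: [-168.1, 90.0, -5.9]
force: [0.2, -0.2, 1.1]
opening: 0.0144
```

Emit:
move_arm --commands '[[[-0.8,0,0,0],[0,0.22,-2.8,0],[0,0.23,-2.8,0],[0,0.23,-2.8,0],[0.6,0,0,0],[0.4,0,0,0],[0,0,0,0],[0,0,0,0]]]'

```text
clock: 11.0
tool_pos: [0.6212, -0.0572, 0.1551]
orientation: [38.1, 90.0, -159.8]
force: [0.2, 0.1, -1.1]
opening: 0.0142
```

Emit:
move_arm --commands '[[[0.05,0,0,0],[0.05,0,0,0],[0,0,0,0]]]'

```text
clock: 11.3
tool_pos: [0.6217, -0.0572, 0.1541]
orientation: [-147.1, 90.0, 15.0]
force: [-0.2, 0.1, -0.5]
opening: 0.0144
```

Emit:
move_arm --commands '[[[0.05,0,0,0],[0,0,0,0]]]'

```text
clock: 11.5
tool_pos: [0.6217, -0.0574, 0.1533]
orientation: [-54.9, 90.0, 107.2]
force: [-0.3, 0.1, -1.1]
opening: 0.0143
```

Emit:
move_arm --commands '[[[0.05,0,0,0],[0,0,0,0]]]'

```text
clock: 11.7
tool_pos: [0.6217, -0.0575, 0.1527]
orientation: [33.7, 90.0, -164.1]
force: [0.1, 0.5, -0.4]
opening: 0.0139
```

Emit:
move_arm --commands '[[[0.05,0,0,0],[0,0,0,0]]]'

```text
clock: 11.9
tool_pos: [0.6217, -0.0575, 0.1522]
orientation: [26.9, 90.0, -170.9]
force: [0.1, -0.5, -0.7]
opening: 0.014
```

Emit:
move_arm --commands '[[[0.05,0,0,0],[0,0,0,0]]]'

```text
clock: 12.1
tool_pos: [0.6218, -0.0574, 0.1518]
orientation: [87.9, 90.0, -109.9]
force: [0.2, 1.0, -0.4]
opening: 0.0141
```

Emit:
move_arm --commands '[[[0.05,0,0,0],[0,0,0,0]]]'

```text
clock: 12.3
tool_pos: [0.622, -0.0575, 0.1516]
orientation: [-170.5, 90.0, -8.4]
force: [0.7, 0.6, 0.8]
opening: 0.0142
```

Emit:
move_arm --commands '[[[-1.0,0,0,0],[0,1.9,2.25,0],[0,1.95,2.28,0],[0.25,0,0,0],[0,0,0,0],[0,0,0,0]]]'

```text
clock: 12.9
tool_pos: [0.5676, -0.08, 0.1593]
orientation: [-162.1, 89.9, 0.0]
force: [1.0, -0.7, -0.5]
opening: 0.0142
```

Emit:
move_arm --commands '[[[0.05,0,0,0],[0,0,0,0]]]'

```text
clock: 13.1
tool_pos: [0.5673, -0.0799, 0.158]
orientation: [29.1, 90.0, -168.8]
force: [-0.2, -0.4, -0.5]
opening: 0.0142
```

Emit:
move_arm --commands '[[[0.05,0,0,0],[0,0,0,0]]]'

```text
clock: 13.3
tool_pos: [0.5669, -0.0801, 0.1575]
orientation: [27.3, 90.0, -170.6]
force: [-0.5, -0.6, -0.8]
opening: 0.014
```

Emit:
move_arm --commands '[[[0.05,0,0,0],[0,0,0,0]]]'

```text
clock: 13.5
tool_pos: [0.5668, -0.0802, 0.1572]
orientation: [27.7, 90.0, -170.2]
force: [0.2, 0.1, -1.1]
opening: 0.014
```

Emit:
move_arm --commands '[[[0.05,0,0,0],[0,0,0,0]]]'

```text
clock: 13.7
tool_pos: [0.5669, -0.0802, 0.1569]
orientation: [173.3, 90.0, -24.6]
force: [-0.7, -0.1, -0.3]
opening: 0.0141
```

Emit:
move_arm --commands '[[[0.05,0,0,0],[0,0,0,0]]]'

```text
clock: 13.9
tool_pos: [0.5671, -0.0802, 0.1567]
orientation: [-171.5, 90.0, -9.4]
force: [-0.4, 0.7, 2.7]
opening: 0.0143
```

Emit:
move_arm --commands '[[[0.03,0,0,0],[0,0,0,0]]]'

```text
clock: 14.1
tool_pos: [0.5672, -0.0802, 0.1565]
orientation: [-167.0, 89.9, -4.9]
force: [-0.8, 1.1, 3.6]
opening: 0.014
```

Emit:
move_arm --commands '[[[0.03,0,0,0],[0.03,0,0,0],[0.03,0,0,0],[0.03,0,0,0],[0.03,0,0,0],[0,0,0,0]]]'

```text
clock: 14.7
tool_pos: [0.5678, -0.0803, 0.1558]
orientation: [-171.2, 89.9, -9.1]
force: [-1.4, 1.3, 8.6]
opening: 0.0143
```

Emit:
move_arm --commands '[[[0.03,0,0,0],[0.03,0,0,0],[0,0,0,0]]]'

```text
clock: 15.0
tool_pos: [0.5678, -0.0803, 0.1552]
orientation: [-170.7, 89.9, -8.5]
force: [-1.1, -0.3, 8.6]
opening: 0.0142
```

Emit:
move_arm --commands '[[[0.03,0,0,0],[0.03,0,0,0],[0.03,0,0,0],[0,0,0,0],[0,0,0,0]]]'

```text
clock: 15.5
tool_pos: [0.5677, -0.0803, 0.1542]
orientation: [-170.9, 89.9, -8.8]
force: [-0.7, 0.4, 8.5]
opening: 0.0141
```

Emit:
move_arm --commands '[[[-0.2,0,0,0],[-0.6,0,0,0],[0,-2.1,-0.17,0],[0,-2.1,-0.17,0],[0,-2.1,-0.17,0],[0,-2.1,-0.17,0],[0.2,0,0,0],[0,0,0,0]]]'

```text
clock: 16.3
tool_pos: [0.5989, -0.0015, 0.1583]
orientation: [26.2, 89.9, -171.6]
force: [-0.8, -0.1, -0.8]
opening: 0.0141
```

Emit:
move_arm --commands '[[[0.1,0,0,0],[0.1,0,0,0],[0.1,0,0,0],[0,0,0,0],[0,0,0,0]]]'

```text
clock: 16.8
tool_pos: [0.599, -0.0026, 0.1561]
orientation: [-152.3, 90.0, 9.8]
force: [0.5, 0.0, -0.6]
opening: 0.0141
```

Emit:
move_arm --commands '[[[0.05,0,0,0],[0.03,0,0,0],[0,0,0,0]]]'

```text
clock: 17.1
tool_pos: [0.5991, -0.0023, 0.1552]
orientation: [40.3, 90.0, -157.6]
force: [-0.0, 0.2, -1.7]
opening: 0.014
```

Emit:
move_arm --commands '[[[0.05,0,0,0],[0,0,0,0]]]'

```text
clock: 17.3
tool_pos: [0.5991, -0.0023, 0.1546]
orientation: [27.5, 90.0, -170.4]
force: [-0.1, 0.1, -0.3]
opening: 0.0141
```

Emit:
move_arm --commands '[[[0.05,0,0,0],[0,0,0,0]]]'

```text
clock: 17.5
tool_pos: [0.599, -0.0023, 0.1541]
orientation: [33.6, 90.0, -164.2]
force: [0.6, 0.1, -2.5]
opening: 0.0142
```

Emit:
move_arm --commands '[[[0.03,0,0,0],[0,0,0,0]]]'

```text
clock: 17.7
tool_pos: [0.5991, -0.0023, 0.1539]
orientation: [-142.8, 90.0, 19.3]
force: [-0.3, -0.1, -0.5]
opening: 0.0143
```

Emit:
move_arm --commands '[[[0.03,0,0,0],[0,0,0,0]]]'

```text
clock: 17.9
tool_pos: [0.5992, -0.0023, 0.1538]
orientation: [-166.3, 90.0, -4.2]
force: [-0.8, 0.4, 1.1]
opening: 0.0142
```

Emit:
move_arm --commands '[[[0.03,0,0,0],[0,0,0,0]]]'

```text
clock: 18.1
tool_pos: [0.5994, -0.0023, 0.1537]
orientation: [-161.9, 90.0, 0.2]
force: [-0.1, 0.6, 3.1]
opening: 0.0141
```

Emit:
move_arm --commands '[[[0.03,0,0,0],[0,0,0,0]]]'

```text
clock: 18.3
tool_pos: [0.5995, -0.0023, 0.1535]
orientation: [-160.1, 89.9, 2.0]
force: [-0.3, -0.3, 5.1]
opening: 0.0142
```

Emit:
move_arm --commands '[[[-1.0,0,0,0],[0,1.9,2.25,0],[0,1.95,2.28,0],[0.3,0,0,0],[0.1,0,0,0],[0.1,0,0,0],[0.03,0,0,0],[0,0,0,0]]]'

```text
clock: 19.1
tool_pos: [0.5445, -0.0248, 0.1574]
orientation: [32.3, 90.0, -165.6]
force: [0.2, -0.5, -0.6]
opening: 0.014
```

Emit:
move_arm --commands '[[[0.03,0,0,0],[0.03,0,0,0],[0.03,0,0,0],[0.03,0,0,0],[0.03,0,0,0],[0.03,0,0,0],[0.03,0,0,0],[0,0,0,0]]]'

```text
clock: 19.9
tool_pos: [0.5449, -0.0251, 0.1566]
orientation: [-163.0, 89.9, -0.9]
force: [-0.5, 0.4, 6.9]
opening: 0.0141
```

Emit:
move_arm --commands '[[[0.03,0,0,0],[0.03,0,0,0],[0.03,0,0,0],[0,0,0,0]]]'

```text
clock: 20.3
tool_pos: [0.5454, -0.0251, 0.1563]
orientation: [-163.5, 89.8, -1.4]
force: [-0.4, 0.5, 9.3]
opening: 0.0141
```

Emit:
move_arm --commands '[[[0.03,0,0,0],[0.03,0,0,0],[0.03,0,0,0],[0.03,0,0,0],[0.03,0,0,0],[0,0,0,0]]]'

```text
clock: 20.9
tool_pos: [0.5453, -0.0251, 0.1548]
orientation: [-162.8, 89.8, -0.6]
force: [-1.1, 0.3, 9.2]
opening: 0.0141
```

Emit:
move_arm --commands '[[[0.03,0,0,0],[0.03,0,0,0],[0,0,0,0],[0,0,0,0]]]'

```text
clock: 21.3
tool_pos: [0.5452, -0.025, 0.1541]
orientation: [-162.7, 89.8, -0.6]
force: [-1.5, 0.2, 9.1]
opening: 0.0139
```

Emit:
move_arm --commands '[[[0.03,0,0,0],[0,0,0,0],[0,0,0,0],[-0.2,0,0,0],[-0.6,0,0,0],[0,2.25,-1.9,0],[0,2.28,-1.95,0],[0,0,0,0]]]'

```text
clock: 22.1
tool_pos: [0.5675, -0.0821, 0.1599]
orientation: [52.4, 89.9, -145.6]
force: [-0.4, -0.7, -1.3]
opening: 0.014
```

Emit:
move_arm --commands '[[[0.2,0,0,0],[0.2,0,0,0],[0.1,0,0,0],[0.05,0,0,0],[0,0,0,0]]]'

```text
clock: 22.6
tool_pos: [0.5669, -0.0795, 0.155]
orientation: [-155.3, 90.0, 6.9]
force: [-0.6, -0.7, -0.4]
opening: 0.014
```

Emit:
move_arm --commands '[[[0.03,0,0,0],[0,0,0,0]]]'

```text
clock: 22.8
tool_pos: [0.567, -0.0798, 0.1548]
orientation: [-163.9, 90.0, -1.7]
force: [0.1, 0.3, 0.5]
opening: 0.0144
```

Emit:
move_arm --commands '[[[0.03,0,0,0],[0,0,0,0]]]'

```text
clock: 23.0
tool_pos: [0.5672, -0.08, 0.1546]
orientation: [-170.0, 90.0, -7.9]
force: [-0.6, -0.0, 2.9]
opening: 0.0142
```

Emit:
move_arm --commands '[[[0.03,0,0,0],[0,0,0,0]]]'

```text
clock: 23.2
tool_pos: [0.5674, -0.0801, 0.1545]
orientation: [-171.5, 89.9, -9.4]
force: [-0.9, -0.4, 5.2]
opening: 0.0139
```

Emit:
move_arm --commands '[[[0.03,0,0,0],[0.03,0,0,0],[0.03,0,0,0],[0.03,0,0,0],[0,0,0,0],[0,0,0,0]]]'

```text
clock: 23.8
tool_pos: [0.5679, -0.0802, 0.154]
orientation: [-170.9, 89.9, -8.7]
force: [-0.6, 0.8, 9.5]
opening: 0.0146
```

Emit:
move_arm --commands '[[[0.03,0,0,0],[0,0,0,0],[0,0,0,0],[-0.8,0,0,0],[0,-2.8,-0.22,0],[0,-2.8,-0.23,0],[0,-2.8,-0.23,0],[0,0,0,0]]]'

```text
clock: 24.6
tool_pos: [0.6, 0.0003, 0.1599]
orientation: [-15.8, 90.0, 146.4]
force: [-0.3, -0.0, -1.5]
opening: 0.0142
```

Emit:
move_arm --commands '[[[0.3,0,0,0],[0.2,0,0,0],[0.05,0,0,0],[0,0,0,0],[0,0,0,0]]]'

```text
clock: 25.1
tool_pos: [0.5991, -0.0026, 0.155]
orientation: [-130.7, 90.0, 31.4]
force: [0.5, -0.1, -0.8]
opening: 0.0142
```

Emit:
move_arm --commands '[[[0.03,0,0,0],[0,0,0,0]]]'

```text
clock: 25.3
tool_pos: [0.5991, -0.0023, 0.1547]
orientation: [-136.5, 90.0, 25.6]
force: [-0.8, 0.2, -0.8]
opening: 0.0142
```

Emit:
move_arm --commands '[[[0.03,0,0,0],[0,0,0,0]]]'

```text
clock: 25.5
tool_pos: [0.5992, -0.0021, 0.1545]
orientation: [-161.8, 90.0, 0.3]
force: [0.1, 0.7, -0.4]
opening: 0.014
```

Emit:
move_arm --commands '[[[0.03,0,0,0],[0,0,0,0]]]'

```text
clock: 25.7
tool_pos: [0.5994, -0.0021, 0.1543]
orientation: [-167.3, 90.0, -5.2]
force: [0.2, -0.6, 3.1]
opening: 0.0143
```

Emit:
move_arm --commands '[[[-0.8,0,0,0],[0,2.25,-1.9,0],[0,2.28,-1.95,0],[0,0,0,0],[0.4,0,0,0],[0.2,0,0,0],[0.1,0,0,0],[0,0,0,0]]]'

```text
clock: 26.5
tool_pos: [0.6216, -0.0564, 0.1549]
orientation: [11.3, 90.0, 173.5]
force: [-0.3, 0.3, -0.6]
opening: 0.0141
```

Emit:
move_arm --commands '[[[0.03,0,0,0],[0,0,0,0]]]'

```text
clock: 26.7
tool_pos: [0.6219, -0.0567, 0.1549]
orientation: [-150.2, 90.0, 12.0]
force: [0.5, 0.0, -0.9]
opening: 0.0142
```

Emit:
move_arm --commands '[[[0.03,0,0,0],[0,0,0,0]]]'

```text
clock: 26.9
tool_pos: [0.6219, -0.057, 0.1545]
orientation: [-167.6, 90.0, -5.5]
force: [0.3, 0.3, -0.1]
opening: 0.0146
```

Emit:
move_arm --commands '[[[0.03,0,0,0],[0,0,0,0]]]'

```text
clock: 27.1
tool_pos: [0.6221, -0.0571, 0.1544]
orientation: [-172.9, 90.0, -10.7]
force: [0.2, -1.5, 0.3]
opening: 0.0142
```

Emit:
move_arm --commands '[[[-0.6,0,0,0],[0,-0.22,2.8,0],[0,-0.23,2.8,0],[0,-0.23,2.8,0],[0,0,0,0],[0.3,0,0,0],[0.2,0,0,0],[0,0,0,0]]]'

```text
clock: 27.9
tool_pos: [0.5444, -0.025, 0.1546]
orientation: [36.6, 90.0, -161.3]
force: [0.5, -0.5, -0.7]
opening: 0.0145
```

Emit:
move_arm --commands '[[[0.04,0,0,0],[0,0,0,0],[0,0,0,0]]]'

```text
clock: 28.2
tool_pos: [0.5443, -0.0249, 0.1546]
orientation: [70.3, 90.0, -127.6]
force: [1.1, 0.0, -0.2]
opening: 0.0142
```

Emit:
move_arm --commands '[[[0.03,0,0,0],[0,0,0,0]]]'

```text
clock: 28.4
tool_pos: [0.5442, -0.0248, 0.1545]
orientation: [-170.7, 90.0, -8.6]
force: [0.0, 0.9, 0.1]
opening: 0.0145
```

Emit:
move_arm --commands '[[[0.03,0,0,0],[0,0,0,0]]]'

```text
clock: 28.6
tool_pos: [0.5442, -0.0248, 0.1543]
orientation: [-163.2, 90.0, -1.1]
force: [-0.4, 0.2, 1.9]
opening: 0.0142
```

Emit:
move_arm --commands '[[[0.03,0,0,0],[0,0,0,0]]]'

```text
clock: 28.8
tool_pos: [0.5443, -0.0248, 0.1542]
orientation: [-162.9, 90.0, -0.8]
force: [-0.6, 1.1, 3.9]
opening: 0.014
```

Emit:
move_arm --commands '[[[-0.6,0,0,0],[0,2.25,-1.9,0],[0,2.28,-1.95,0],[0,0,0,0],[0.3,0,0,0],[0.2,0,0,0],[0,0,0,0],[0,0,0,0]]]'

```text
clock: 29.6
tool_pos: [0.5665, -0.0791, 0.1548]
orientation: [-15.9, 90.0, 146.3]
force: [0.4, 0.3, -0.6]
opening: 0.0146
```

Emit:
move_arm --commands '[[[0.03,0,0,0],[0,0,0,0]]]'

```text
clock: 29.8
tool_pos: [0.5667, -0.0794, 0.1545]
orientation: [-92.3, 90.0, 69.9]
force: [0.9, -0.4, -1.0]
opening: 0.0143
```

Emit:
move_arm --commands '[[[0.03,0,0,0],[0,0,0,0]]]'

```text
clock: 30.0
tool_pos: [0.5668, -0.0797, 0.1544]
orientation: [-175.3, 90.0, -13.2]
force: [-0.2, -0.3, 0.1]
opening: 0.0143
```

Emit:
move_arm --commands '[[[0.03,0,0,0],[0,0,0,0]]]'

```text
clock: 30.2
tool_pos: [0.567, -0.0798, 0.1542]
orientation: [-171.6, 90.0, -9.5]
force: [0.2, 1.1, 1.5]
opening: 0.0143
```

Emit:
move_arm --commands '[[[-1.5,0,0,0],[-3,0,0,0],[0,-4,0.5,0],[0,-4,0.5,0],[0,-4,0.5,0],[0,-4,0.5,0],[0,0,0,0],[0,0,0,0]]]'

```text
clock: 31.0
tool_pos: [0.5966, 0.0796, 0.1983]
orientation: [35.5, 89.9, -162.3]
force: [0.0, -0.7, -1.0]
opening: 0.0145
```

Emit:
move_arm --commands '[[[0,0,0,0]]]'

```text
clock: 31.1
tool_pos: [0.5965, 0.0782, 0.1986]
orientation: [36.5, 90.0, -161.4]
force: [0.8, -0.6, -1.0]
opening: 0.0145
```

```bash
python3 - <<'E'
from h import *
o=get_obs();T0=toolT(); t=[.5232,.1676,.145]
print(o['tool_pos'],go(t,T0),yawz(),T0.round(4).tolist())
for n in('side','scene'):
    p,d,K,T,c=snap(n)
    C=cloud(d,K,T).reshape(-1,3); P=C[(np.hypot(C[:,0]-.582,C[:,1]+.042)<.046)&(C[:,2]>.08)&(C[:,2]<.1)]
    for _ in range(5): cc,nn,e=plane(P); P=P[e<.0015]
    print(n,len(P),'n',np.degrees(nn[:2]).round(2),cc.round(4))
    q=o['tool_pos'];Q=C[np.hypot(C[:,0]-q[0],C[:,1]-q[1])<.02]
    for a in(-.065,-.05,-.04,-.03): 
        S=Q[abs(Q[:,2]-q[2]-a)<.005]; print(' ',a,len(S),(S.mean(0)-q).round(4))
E
```

```text
[0.59653069 0.07819933 0.1986132 ] [ 5.36 -6.26  9.72] 162.1093412635953 [[-0.0006, -0.3072, -0.9516, 0.5965], [-0.0002, -0.9516, 0.3072, 0.0782], [-1.0, 0.0004, 0.0005, 0.1986], [0.0, 0.0, 0.0, 1.0]]
side 416 n [ 0.13 -0.17] [ 0.5806 -0.0399  0.0912]
  -0.065 1 [-0.0047  0.0001 -0.0601]
  -0.05 14 [-0.0008  0.0021 -0.0512]
  -0.04 12 [-0.0021  0.0006 -0.0401]
  -0.03 9 [-0.0021  0.0018 -0.029 ]
scene 513 n [0.39 0.16] [ 0.5835 -0.0414  0.0914]
  -0.065 0 [nan nan nan]
  -0.05 15 [ 0.0042 -0.0045 -0.0508]
  -0.04 8 [ 0.0023 -0.0054 -0.0404]
  -0.03 12 [ 0.0037 -0.0044 -0.0296]<stdin>:11: RuntimeWarning: Mean of empty slice.
  ret = um.true_divide(
```

Both cameras agree the face is level to within about 0.4°. Next I return the probe.

Emit:
move_arm --commands '[[[0,-2.1,3.2,0],[0,-2.1,3.2,0],[0,-2.06,3.32,0],[1.5,0,0,0],[2,0,0,0],[1.4,0,0,0],[0,0,0,0],[0,0,0,0]]]'

```text
clock: 32.0
tool_pos: [0.5239, 0.1674, 0.1504]
orientation: [158.8, 90.0, -39.1]
force: [-0.8, 0.3, -0.4]
opening: 0.0141
```

```bash
python3 - <<'E'
from h import *
o=get_obs();print(o['tool_pos'],o['force'],go([.5232,.1676,.0714]))
E
```

```text
[0.52385354 0.16743947 0.15039408] [-0.83046775  0.31226708 -0.36654881] [7.9  0.   0.07]
```

Emit:
move_arm --commands '[[[1,0,0.04,0],[1,0,0,0],[0.5,0,0,0],[0.5,0,0,0],[0.5,0,0,0],[0,0,0,0],[0,0,0,0]]]'

```text
clock: 32.7
tool_pos: [0.5232, 0.1683, 0.1149]
orientation: [103.2, 90.0, -94.7]
force: [-0.3, 0.1, -1.3]
opening: 0.0138
```

Emit:
move_arm --commands '[[[0.7,0.06,0,0],[0.7,0,0,0],[0.7,0,0,0],[0.7,0,0,0],[0.5,0,0,0],[0.4,0,0,0],[0,0,0,0],[0,0,0,0]]]'

```text
clock: 33.5
tool_pos: [0.5231, 0.1677, 0.078]
orientation: [158.4, 90.0, -39.5]
force: [0.1, 0.1, 0.1]
opening: 0.0141
```

Emit:
move_arm --commands '[[[0.2,0,0,0],[0.2,0,0,0],[0.1,0,0,0],[0,0,0,0],[0,0,0,0]]]'

```text
clock: 34.0
tool_pos: [0.523, 0.1677, 0.0729]
orientation: [74.6, 90.0, -123.3]
force: [-1.1, 0.2, -1.0]
opening: 0.0142
```

Emit:
move_arm --commands '[[[0.06,0,0,0],[0.05,0,0,0],[0,0,0,0],[0,0,0,0]]]'

```text
clock: 34.4
tool_pos: [0.523, 0.1677, 0.0718]
orientation: [71.8, 90.0, -126.1]
force: [0.1, 0.3, -0.2]
opening: 0.0144
```

Emit:
move_arm --commands '[[[0,0,0,0],[0,0,0,0],[0,0,0,0],[0,0,0,0],[0,0,0,0],[0,0,0,0]]]' --jaw 5

```text
clock: 35.0
tool_pos: [0.523, 0.1677, 0.0718]
orientation: [-125.5, 90.0, 36.7]
force: [0.1, -1.2, 1.4]
opening: 0.049
```

Emit:
move_arm --commands '[[[-1,0,0,0],[-2,0,0,0],[-3,0,0,0],[-4,0,0,0],[-4,0,0,0],[-4,0,0,0],[0,0,0,0],[0,0,0,0]]]'

```text
clock: 35.8
tool_pos: [0.5233, 0.1679, 0.2536]
orientation: [-122.3, 89.8, 39.8]
force: [-0.7, -0.2, -0.1]
opening: 0.05
```

```bash
python3 - <<'E'
from h import *
o=get_obs();print(o['tool_pos'],o['force'],o['opening'])
L=[]
for n in('side','scene'):
    p,d,K,T,c=snap(n); 
    C=cloud(d,K,T).reshape(-1,3); P=C[(np.hypot(C[:,0]-.582,C[:,1]+.042)<.046)&(C[:,2]>.08)&(C[:,2]<.1)]
    for _ in range(5): cc,nn,e=plane(P); P=P[e<.0015]
    print(n,len(P),'n',np.degrees(nn[:2]).round(2))
    P=C[(np.hypot(C[:,0]-.5235,C[:,1]-.167)<.02)&(C[:,2]>.066)&(C[:,2]<.13)]; print(len(P),P.min(0),P.max(0),P.mean(0))
    q=p[150:350,260:420] if n=='side' else p[140:340,270:430]; L.append(cv2.resize(q,(400,500),interpolation=3))
save('end.png',np.hstack(L))
E
```

```text
[0.52330133 0.16794586 0.25355696] [-0.66418864 -0.226876   -0.05581254] 0.04995862659382399
side 169 n [0.54 0.73]
132 [0.51361503 0.15842416 0.06612482] [0.5305843  0.17895538 0.12013574] [0.52042922 0.17032358 0.09403003]
scene 475 n [-0.14 -0.31]
111 [0.51564297 0.15491383 0.06616848] [0.53519931 0.17289717 0.11832419] [0.52728768 0.1622833  0.09516807]
```

View pics/end.png

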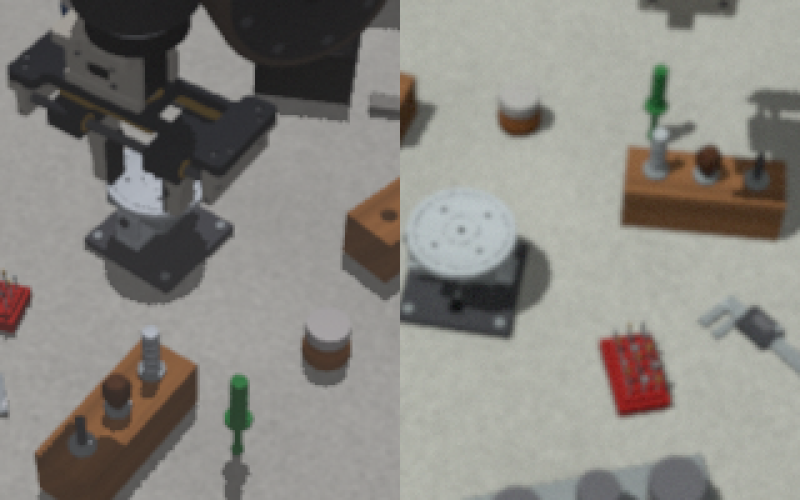

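The final picture shows the probe upright in its own hole (at (150,350) on the left, (658,150) on the right). The face is level, the gripper is clear and nothing else has moved.

```bash
python3 -c "
from plant import *
print(close_job())"
```

```text
the job is handed in; nothing more can be done
None
```

The stage face is level by touch to about 0.2°, and the probe is back upright in the hole it came from. I handed the job in at about 36 s of the 72 s allowed.

- **Feeling:** I took the probe from the left stand and touched the face 42 mm out along the stage's axes. It stood about 3.7° high on one axis and 3.3° on the other. I felt only three of the four points before the first press, and the fourth straight after it.
- **Pressing:** I pressed the two high sides down. The force readings, taken at the end of each short move, never went above about 10 N.
- **Touch check:** at the end all four touch points agreed to about 0.2 mm over 84 mm.
- **Camera check:** with the face in clear view, both cameras gave at most about 0.4° of tilt. The last side view read about 0.9°, but the gripper hid most of the face and few points were left. The scene camera read about 0.3° at the same moment. I trust the touch readings and the clear views.
- **Bystanders:** the pictures show the green look-alike and the other bystanders in view where they were. The last picture was cropped, so I did not re-check the bin, spray can or handpiece, but the arm did not go near them.

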